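Heft the collage tins and pack the heaviest at the bottom

TASK

Of three look-alike tins of collage castings, two stand in the plywood tray and one is already on the green cutting mat: bring the two out so that all three stand on the mat, and tell by hefting which is heaviest, middle and lightest. Then pack the red carrier: the heaviest tin first, flat on its base between the two walls, and the middle one squarely on top of it; the lightest is nearly empty and stays on the mat for refilling. Keep the tins upright, set them down rather than dropping them, and leave the tumbler, paper cup, tape roll and stamp block where they are.

Things in the scene. Friction and masses are not known exactly. Their poses are not given: they have to be found in the camera images.
- tin_a: one of three look-alike tins (blue, bare metal lid, blank paper patch) holding a loose casting, of plainly different weight, 0.15 to 0.8 kg, at least 0.15 kg apart; which is which cannot be seen. Box 46 mm along x, 62 mm along y, 40 mm high, flat bottom and lid; origin at the centre of its underside, z up
- tin_b: one of three look-alike tins (blue, bare metal lid, blank paper patch) holding a loose casting, of plainly different weight, 0.15 to 0.8 kg, at least 0.15 kg apart; which is which cannot be seen. Box 46 mm along x, 62 mm along y, 40 mm high, flat bottom and lid; origin at the centre of its underside, z up
- tin_c: one of three look-alike tins (blue, bare metal lid, blank paper patch) holding a loose casting, of plainly different weight, 0.15 to 0.8 kg, at least 0.15 kg apart; which is which cannot be seen. Box 46 mm along x, 62 mm along y, 40 mm high, flat bottom and lid; origin at the centre of its underside, z up
- tray: plywood tray fixed to the bench, left or right of the mat: 224 mm along x, 84 along y, 42 high, walls 6, floor 4; origin at the centre of its underside. tin_a and tin_b start in it side by side along x, about 92 mm apart, within 0.05 rad of its yaw: their 62 mm length spans it (5 mm gaps at the ends, no room for fingers), 30 mm or more is free on both x sides
- mat: green cutting mat fixed to the bench, 300 mm along its x, 220 mm along its y, 3 mm thick; origin at the centre of its underside. tin_c starts standing on its +x end, 70 to 110 mm from the centre along x, turned by up to 0.4 rad; the rest of the mat is free
- carrier: red carrier fixed to the bench, across the mat from the tray: base 120 mm along x, 140 along y, 8 thick; two upright walls at +x and -x, 58 mm apart inside, 8 thick, 56 long along y, tops 62 mm above the bench; open at both y ends and above. Tins go in with their 62 mm length along y, ends 3 mm past the walls. Origin at the centre of the underside
- tumbler: bystander: red steel tumbler, 76 mm across, 160 mm tall; origin at the centre of its underside
- cup: bystander: white paper cup, 80 mm across, 95 mm tall; origin at the centre of its underside
- tape: bystander: yellow roll of tape lying flat, 90 mm across, 24 mm high; origin at the centre of its underside
- stamp: bystander: wooden stamp block 50 x 60 x 22 mm; origin at the centre of its underside
Things that resemble listed ones, but are neither listed nor needed, are in the scene too. Leave any pink or yellow look-alike of the tin_c alone.

How it is judged:
By the outcome, as a careful person would: the job done as asked, in the order asked, and still so for the second after the job is handed in, with the robot touching nothing.
It also fails if it takes over 72 s, if anything falls off the work surface, if the arm or the gripper's body presses on something with over 40 N, if the wrist force passes 120 N, or if a joint passes its speed limit or range.

ROBOT

A 7-joint arm with a two-finger parallel gripper is mounted at the origin on the work surface. World frame = base frame: x ahead of the robot, y to its left, z up, the work surface at z = 0. Lengths are in m, angles in rad, forces in N, time in s.
With the tool pointing down it reaches from about 0.425 to 0.925 m from the base axis. Payload 6.8 kg.
Tool frame: the origin (TCP) lies at the very end of the fingers, on their centre line; the grasp point (between the pads) lies grasp_offset behind it (grasp_offset is the distance from the TCP to the grasp point, in m); z points along the fingers, y is the direction in which the jaws open and shut (so a half turn about z gives the same grasp; the last joint's range is limited). The gripper opens to 85 mm and grips with 20 to 120 N. Pads are 22 mm wide; open, the fingers measure 114 mm over their backs; the gripper's body (76 mm by 85 mm) begins 54 mm behind the grasp point. The pads swing forward as they close: fully open they stand 13 mm farther back than shut.
Start: joints at [-1.3, 0.477, 0.022, 1.555, -0.011, 1.109, -0.083], TCP at [0.25, 0.627, 0.231] pointing down, gripper open.
Joint ranges: [-2.96, 2.96], [-0.34, 2.1], [-1.41, 1.46], [0.24, 2.44], [-1.37, 4.51], [0.17, 1.92], [-2.96, 2.96]. Speed limits (rad/s): [2.39, 2.39, 3.14, 3.14, 3.14, 3.14, 3.14].

INTERFACE

Orientations are given as a unit quaternion [w, x, y, z].
In Python, from station import * gives the robot as it stands.
- The arm moves only by the shell command python3 -m handwheel 'ROWS' [FORCE]. ROWS is JSON, one flat list of numbers, 7 for each row, row after row: the shift along the world's x, y, z in cm, then the turn, a rotation vector about the world's x, y, z in degrees, then the opening, from 0 (shut) to 1 (fully open). In form: [tx, ty, tz, ax, ay, az, fingers, tx, ty, tz, ax, ay, az, fingers, ...]. A call has 1 to 8 rows; each row is the pose to reach, as a shift and turn from the pose measured when the call began; what a row does not reach only later rows make up. A row lasts 1/12 s, in which the tool goes at most 41.7 mm and 7.16 degrees, less where a joint would pass 70% of its speed; a pose out of reach is approached as far as the arm can. A call with a gripper value outside its range is refused whole. The fingers move at their own pace and stop on an object; FORCE is the grip in N (left out, the last holds). Time passes only in rows, so rows that repeat a pose let the fingers close. It gives the time, the measured TCP pose, the force and the opening at its end, in the units of the state.
- get_obs(): the state, without advancing time (a new reading comes with each control period).
- read_camera(name): name is "side" or "top"; returns the picture (400x640x3 uint8, red, green, blue); there is no depth.
- camera_info(name): a dict with "fx", "fy", "cx", "cy" (pixels), "k1" (the pictures are not rectified: a ray, as slopes to the right and down, at radius r is drawn at 1 + k1 r^2 times it, then the intrinsics apply), "R" (3x3) and "t" (3): a world point X has camera coordinates R X + t. Camera axes: x right, y down, z forward; pixel columns grow to the right and rows downward; lengths in m; the calibration is good to about 2 mm. A picture is of the moment at which its call begins. camera_info takes no time and is no camera call.
- hand_in(): hands the job in, once; it reports no verdict.
The state is a dict: "t": time; "q": joint angles; "joint_vel": joint speeds; "joint_torque": joint torques, N m; "eef_pos": TCP position; "tool_rot": TCP orientation; "contact_force": force on the tool from outside, world axes, zero at the start; "torque": the same for the moment, N m; "gripper_width": opening from 0.0 (shut) to 1.0 (fully open).
Only numpy, scipy, OpenCV 4.12 (cv2) and the standard library are available. Lean on these libraries where they do the work, as an engineer would, in place of code of your own. Each camera call takes 0.05 s, during which the arm holds its last target. There are 200 camera calls.

## Working session

There is one attempt and no reset: what is moved stays moved. The work goes in short steps, Python scripts to look and compute and a shell command to move; the robot and the scene stay as the last step left them, time stands still between calls to the robot, and variables do not carry over. Pictures are saved under pics/ and viewed, on a budget of 10 in all, crops included, one or two more only if the job needs it, and the job is handed in when it is done.

```bash
ls; mkdir -p pics
python3 - <<'E'
from station import *
import cv2,numpy as np
o=get_obs()
for k in o: print(k,np.round(o[k],3))
for n in ("top","side"):
    im=read_camera(n); cv2.imwrite(f"pics/{n}0.png",im[:,:,::-1]); c=camera_info(n)
    print(n,{k:np.round(c[k],4).tolist() for k in c})
E
```

```text
pics
t 0.0
q [-1.3    0.478  0.022  1.556 -0.012  1.109 -0.083]
joint_vel [ 0.001  0.     0.001 -0.    -0.001  0.     0.   ]
joint_torque [ 0.0000e+00 -5.9645e+01  1.6080e+00 -2.8119e+01  1.2000e-02  9.0000e-03
  0.0000e+00]
eef_pos [0.249 0.627 0.23 ]
tool_rot [-0.     0.188  0.982 -0.001]
contact_force [-0.45   0.077 -0.476]
torque [-0.031 -0.072  0.022]
gripper_width 1.001
top {'fx': 436.6728, 'fy': 436.6728, 'cx': 324.962, 'cy': 201.0504, 'k1': 0.0291, 'R': [[-0.0251, -0.9994, 0.0241], [-0.9962, 0.023, -0.0838], [0.0832, -0.0261, -0.9962]], 't': [0.0013, 0.6217, 1.3127]}
side {'fx': 477.6486, 'fy': 477.6486, 'cx': 317.8831, 'cy': 200.4879, 'k1': -0.0498, 'R': [[0.8059, -0.5919, 0.0127], [-0.4172, -0.5831, -0.6971], [0.42, 0.5565, -0.7169]], 't': [-0.5072, 0.2997, 1.4313]}
```

View pics/top0.png

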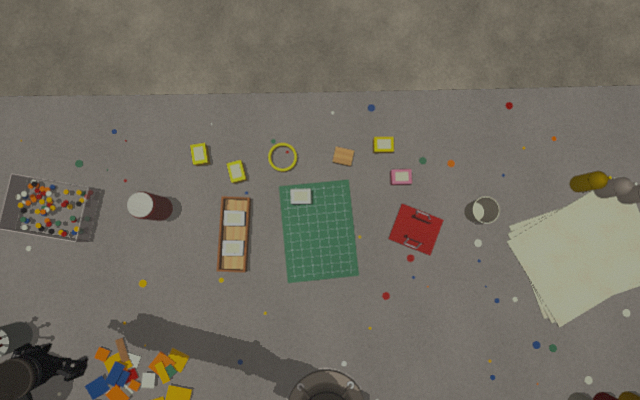

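View pics/side0.png

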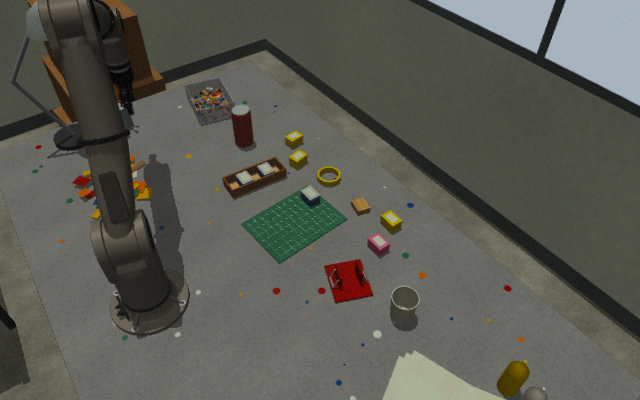

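Top view: the tray is at (234,235) with two tins at (234,218) and (233,248). The mat is at (319,231) with a tin at (301,196), and the carrier is at (416,229). The look-alikes are yellow at (199,154), (236,171) and (384,144), and pink at (401,177). The tin on the mat at (301,196) is the blue one in the side view, so it fits tin_c. I'll confirm this in a crop while I measure.

```bash
cat > h.py <<'E'
from station import *
import cv2,numpy as np
def ray(n,uv):
    c=camera_info(n); R=np.array(c["R"]); t=np.array(c["t"])
    K=np.array([[c["fx"],0,c["cx"]],[0,c["fy"],c["cy"]],[0,0,1]])
    p=cv2.undistortPoints(np.float64(uv).reshape(-1,1,2),K,np.array([c["k1"],0,0,0.]))[:,0]
    d=np.c_[p,np.ones(len(p))]@R
    return -R.T@t,d
def toplane(n,uv,z):
    o,d=ray(n,uv); return (o+d*((z-o[2])/d[:,2])[:,None])[:,:2]
def proj(n,X):
    c=camera_info(n);K=np.array([[c["fx"],0,c["cx"]],[0,c["fy"],c["cy"]],[0,0,1]])
    return cv2.projectPoints(np.float64(X).reshape(-1,1,3),cv2.Rodrigues(np.array(c["R"]))[0],np.array(c["t"]),K,np.array([c["k1"],0,0,0.]))[0][:,0]
def rects(n,mask,z,amin=60):
    out=[]
    for c in cv2.findContours(mask.astype(np.uint8),cv2.RETR_EXTERNAL,cv2.CHAIN_APPROX_NONE)[0]:
        if cv2.contourArea(c)<amin: continue
        P=toplane(n,c.reshape(-1,2),z)
        (cx,cy),(w,h),a=cv2.minAreaRect(np.float32(P*1000))
        # long axis angle (deg, from world x)
        if w<h: w,h,a=h,w,a+90
        uv=c.reshape(-1,2).mean(0)
        out.append((uv.round(0).tolist(),[round(cx,1),round(cy,1)],[round(w,1),round(h,1)],round((a+90)%180-90,1)))
    return out
E
python3 - <<'E'
from h import *
im=cv2.imread("pics/top0.png"); H=cv2.cvtColor(im,cv2.COLOR_BGR2HSV); h,s,v=cv2.split(H)
roi=np.zeros(h.shape,bool); roi[130:290,185:455]=1
print("mat",rects("top",roi&(h>65)&(h<90)&(s>90),.003,500))
print("tray",rects("top",roi&(h>5)&(h<20)&(s>80),.042,200))
print("red",rects("top",roi&((h<5)|(h>174))&(s>130),.008,200))
print("lids tray",rects("top",roi&(s<60)&(v>125),.044))
print("lids mat",rects("top",roi&(s<60)&(v>125),.043))
a=cv2.resize(im[130:285,185:450],None,fx=3,fy=3,interpolation=cv2.INTER_CUBIC); cv2.imwrite("pics/crop1.png",a)
E
```

```text
mat [([318.0, 231.0], [533.0, 8.8], [296.4, 215.2], 4.4)]
tray [([233.0, 234.0], [528.6, 263.5], [224.4, 89.1], -4.1), ([343.0, 156.0], [757.4, -71.8], [59.4, 50.7], 76.1)]
red [([416.0, 231.0], [529.7, -293.0], [137.9, 117.8], 67.0)]
lids tray [([232.0, 248.0], [487.7, 266.8], [59.4, 44.4], 88.5), ([234.0, 218.0], [577.0, 260.9], [59.6, 45.0], 88.6), ([300.0, 196.0], [638.7, 61.8], [60.5, 45.6], 88.7), ([402.0, 176.0], [692.9, -248.6], [40.2, 27.7], 88.7), ([235.0, 171.0], [718.6, 255.2], [37.1, 24.7], 13.3), ([198.0, 153.0], [774.8, 366.3], [36.4, 25.7], 7.7), ([384.0, 144.0], [793.0, -197.2], [34.1, 21.8], 88.8)]
lids mat [([232.0, 248.0], [487.7, 267.0], [59.5, 44.5], 88.5), ([234.0, 218.0], [577.0, 261.0], [59.6, 45.0], 88.6), ([300.0, 196.0], [638.8, 61.8], [60.5, 45.6], 88.7), ([402.0, 176.0], [693.0, -248.8], [40.2, 27.7], 88.7), ([235.0, 171.0], [718.7, 255.3], [37.1, 24.7], 13.3), ([198.0, 153.0], [775.0, 366.5], [36.4, 25.8], 7.7), ([384.0, 144.0], [793.2, -197.3], [34.1, 21.8], 88.8)]
```

View pics/crop1.png

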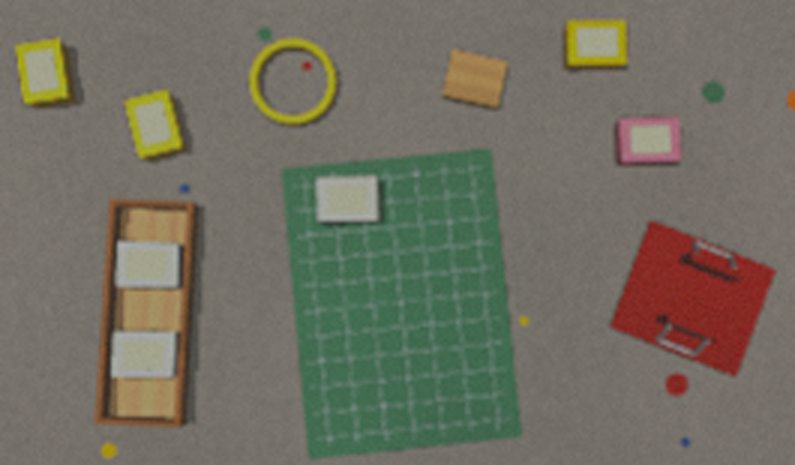

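The crop confirms three white-lidded blue tins: two in the tray and one on the mat. The other four have yellow or pink bodies, so I'll leave them. The carrier walls are at crop (715,255) and (683,338), so its x axis sits at about -23°. Next I'll refine the yaws with moments and find the carrier centre from the wall tops.

Run:
```python
from h import *
import station; print([x for x in dir(station) if not x.startswith('_')]); print(getattr(station,'grasp_offset',None))
im=cv2.imread("pics/top0.png"); H=cv2.cvtColor(im,cv2.COLOR_BGR2HSV); h,s,v=cv2.split(H)
def mom(m,z):
    vv,uu=np.nonzero(m); P=toplane("top",np.c_[uu,vv],z)*1000; c=P.mean(0); w,V=np.linalg.eigh(np.cov(P.T)); a=np.degrees(np.arctan2(V[1,1],V[0,1]))
    return c.round(1),(a+90)%180-90,np.sqrt(12*w).round(1),len(uu)
for n,(u0,u1,v0,v1),z in (("hi",(222,247,208,228),.044),("lo",(220,246,238,258),.044),("c",(288,315,186,206),.043)):
    r=np.zeros(h.shape,bool); r[v0:v1,u0:u1]=1
    m=(r&(s<60)&(v>125))
    print(n,mom(m,z))
r=np.zeros(h.shape,bool); r[195:260,385:450]=1
red=r&((h<5)|(h>174))&(s>130)
hull=cv2.convexHull(np.argwhere(red)[:,::-1].astype(np.int32)); mm=np.zeros(h.shape,np.uint8); cv2.fillConvexPoly(mm,hull,1)
print("base hull",mom(mm>0,.008))
for n,(u0,u1,v0,v1) in (("w+",(410,436,205,226)),("w-",(398,424,232,252))):
    r=np.zeros(h.shape,bool); r[v0:v1,u0:u1]=1
    m=r&(mm>0)&(s<110)&(v>60); print(n,mom(m,.062),np.argwhere(m).mean(0))
cv2.imwrite("pics/carr.png",cv2.resize(im[195:260,380:450],None,fx=8,fy=8,interpolation=cv2.INTER_CUBIC))
```

```text
['PlanningError', 'camera_info', 'get_obs', 'grasp_offset', 'hand_in', 'read_camera']
0.0187
hi (array([576.5, 262.2]), np.float64(84.35368036328919), array([46.9, 59.4]), 313)
lo (array([487.3, 266.4]), np.float64(-87.52895302814889), array([46.8, 60.2]), 324)
c (array([637.8,  61.2]), np.float64(-89.42840495221083), array([46.3, 63.1]), 317)
base hull (array([ 520.3, -289.9]), np.float64(-6.92640957137678), array([134.1, 141.9]), 2018)
w+ (array([ 573.7, -303.8]), np.float64(68.45742669537637), array([25.8, 58.5]), 60) [213.78333333 422.66666667]
w- (array([ 477.1, -253.6]), np.float64(86.31805893007777), array([33.8, 60.7]), 160) [246.7125  407.29375]
```

View pics/carr.png

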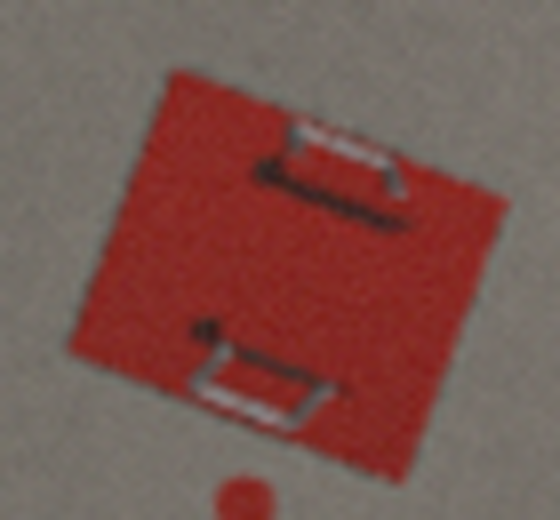

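The crop shows the red base corners at (178,68), (510,203), (402,484) and (68,350), plus bails and thin shadows. I'll take the pose from the corners and overlay the predicted walls to check it.

Run:
```python
from h import *
c=np.float64([(178,68),(510,203),(402,484),(68,350)])
uv=c/8-0.44+[380,195]
P=toplane("top",uv,.008)*1000; ctr=P.mean(0)
print(P.round(1),ctr, [np.linalg.norm(P[i]-P[(i+1)%4]).round(1) for i in range(4)])
for i in range(4):
    d=P[(i+1)%4]-P[i]; print(np.degrees(np.arctan2(d[1],d[0])).round(1))
yaw=np.radians(-22.5)
R=np.array([[np.cos(yaw),-np.sin(yaw)],[np.sin(yaw),np.cos(yaw)]])
im=cv2.imread("pics/carr.png")
for sx in (1,-1):
    for z in (.008,.062):
        q=np.array([(29,-28),(37,-28),(37,28),(29,28)])*[sx,1]@R.T+ctr
        p=(proj("top",np.c_[q/1000,np.full(4,z)])-[380,195]+.44)*8
        cv2.polylines(im,[p.astype(np.int32)],True,(0,255,0) if z<.03 else (255,255,0),1)
cv2.imwrite("pics/carr2.png",im)
```

```text
[[ 611.3 -253.6]
 [ 555.7 -380.8]
 [ 448.4 -333.7]
 [ 503.  -206.5]] [ 529.57568081 -293.62671326] [np.float64(138.8), np.float64(117.2), np.float64(138.4), np.float64(118.1)]
-113.6
156.3
66.8
-23.5
```

View pics/carr2.png

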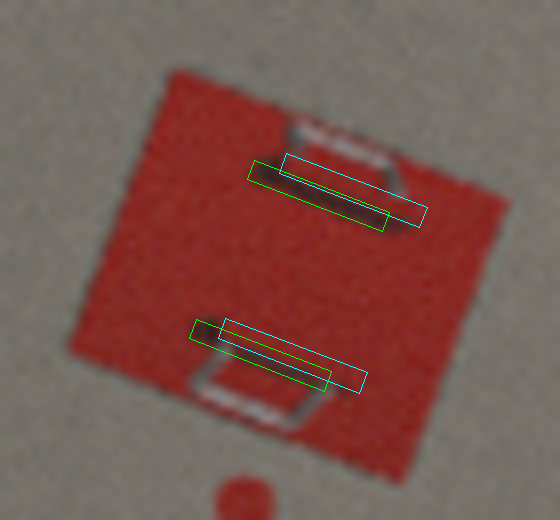

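The overlay matches the wall feet, so the carrier is at (530,-294) mm with yaw -23.4°. I'll start with the nearer tray tin at (577,262).

```bash
python3 -m handwheel '[32.7,-36.5,0,0,0,-72,0.75,32.7,-36.5,0,0,0,-72,0.75,32.7,-36.5,0,0,0,-72,0.75,32.7,-36.5,0,0,0,-72,0.75,32.7,-36.5,0,0,0,-72,0.75,32.7,-36.5,0,0,0,-72,0.75,32.7,-36.5,0,0,0,-72,0.75,32.7,-36.5,0,0,0,-72,0.75]' 50
cat >> h.py <<'E'
def st():
    o=get_obs(); w,x,y,z=o["tool_rot"]
    yx,yy=2*(x*y-w*z),1-2*(x*x+z*z)
    zz=1-2*(x*x+y*y)
    print("t",round(o["t"],2),"mm",(np.array(o["eef_pos"])*1000).round(1),"jaw yaw",np.degrees(np.arctan2(yy,yx)).round(1),"zz",round(zz,4),"F",np.round(o["contact_force"],2),"g",round(o["gripper_width"],3),"q",np.round(o["q"],2))
E
python3 -c "from h import *;st()"
```

```text
t: 0.77
eef_pos: [0.4726, 0.3768, 0.2305]
tool_rot: [-0.001, 0.638, 0.77, -0.001]
contact_force: [0.0, -0.1, -0.0]
gripper_width: 0.753
t 0.77 mm [472.6 376.8 230.5] jaw yaw 10.7 zz -1.0 F [ 0.05 -0.05 -0.05] g 0.753 q [-1.02  0.37  0.32  1.75 -0.13  1.04 -0.47]
```

```bash
python3 -m handwheel '[10.4,-11.5,0,0,0,-15,0.75,10.4,-11.5,0,0,0,-15,0.75,10.4,-11.5,0,0,0,-15,0.75,10.4,-11.5,0,0,0,-15,0.75,10.4,-11.5,-8,0,0,-15,0.75,10.4,-11.5,-12,0,0,-15,0.75,10.4,-11.5,-14,0,0,-15,0.75]'
python3 -c "
from h import *;st();im=read_camera('top');cv2.imwrite('pics/t2.png',cv2.resize(im[190:280,200:300,::-1],None,fx=6,fy=6,interpolation=cv2.INTER_CUBIC))"
```

```text
t: 1.35
eef_pos: [0.5773, 0.2611, 0.1045]
tool_rot: [-0.0, 0.734, 0.679, 0.0]
contact_force: [-0.1, 0.8, -0.9]
gripper_width: 0.747
t 1.35 mm [577.3 261.1 104.5] jaw yaw -4.4 zz -1.0 F [-0.06  0.77 -0.86] g 0.747 q [-0.78  0.57  0.36  1.78 -0.26  0.83 -0.38]
```

View pics/t2.png

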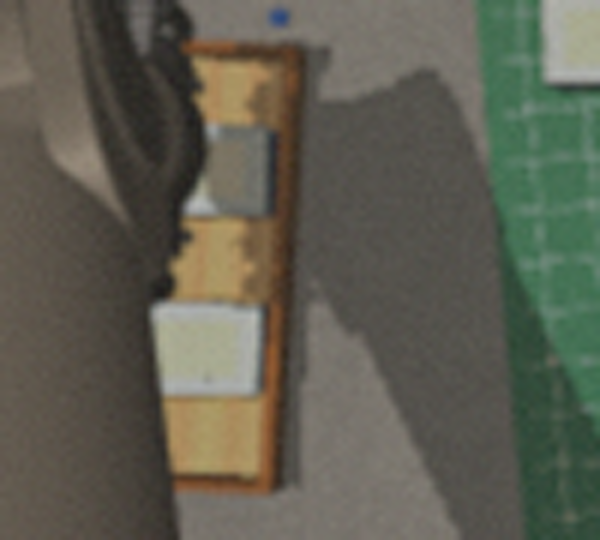

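The fingers straddle the upper tin (crop around (180,170)) with free floor on both sides. Descending and gripping.

```bash
python3 -m handwheel '[0,0,-4,0,0,0,0.75,0,0,-7,0,0,0,0.75,0,0,-8.5,0,0,0,0.75,0,0,-9.3,0,0,0,0.75,0,0,-9.3,0,0,0,0.75]'; python3 -m handwheel '[0,0,0,0,0,0,0,0,0,0,0,0,0,0,0,0,0,0,0,0,0,0,0,0,0,0,0,0,0,0,0,0,0,0,0]' 50; python3 -c "from h import *;st()"
```

```text
t: 1.82
eef_pos: [0.5706, 0.2591, 0.0012]
tool_rot: [-0.002, 0.733, 0.68, -0.008]
contact_force: [0.4, -0.8, -0.4]
gripper_width: 0.749
t: 2.23
eef_pos: [0.574, 0.2596, 0.0041]
tool_rot: [-0.001, 0.734, 0.68, -0.005]
contact_force: [3.7, -1.8, 7.1]
gripper_width: 0.532
t 2.23 mm [574.  259.6   4.1] jaw yaw -4.4 zz -1.0 F [ 3.71 -1.8   7.14] g 0.532 q [-0.74  0.71  0.3   1.82 -0.32  0.67 -0.33]
```

```bash
python3 -m handwheel '[0,0,1,0,0,0,0,0,0,3,0,0,0,0,0,0,6,0,0,0,0,0,0,9,0,0,0,0,0,0,11,0,0,0,0,0,0,12,0,0,0,0,0,0,12,0,0,0,0,0,0,12,0,0,0,0]'; for i in 1 2 3; do python3 -m handwheel '[0,0,0,0,0,0,0,0,0,0,0,0,0,0]' | grep -e force -e pos -e width; done;  python3 -c "from h import *;st()"
```

```text
t: 2.9
eef_pos: [0.5727, 0.2596, 0.1235]
tool_rot: [-0.001, 0.733, 0.68, -0.006]
contact_force: [-0.8, 0.1, -7.6]
gripper_width: 0.535
eef_pos: [0.5709, 0.2592, 0.1213]
contact_force: [0.0, 0.3, -7.2]
gripper_width: 0.534
eef_pos: [0.5698, 0.2587, 0.1197]
contact_force: [0.7, -0.1, -6.5]
gripper_width: 0.534
eef_pos: [0.5693, 0.2585, 0.119]
contact_force: [0.7, -0.5, -6.4]
gripper_width: 0.529
t 3.4 mm [569.3 258.5 119. ] jaw yaw -4.3 zz -0.9998 F [ 0.7  -0.48 -6.4 ] g 0.529 q [-0.8   0.55  0.37  1.78 -0.25  0.88 -0.38]
```

```bash
python3 -m handwheel '[-0.3,-3,0,0,0,-3,0,-0.8,-7,0,0,0,-7,0,-1.2,-11,0,0,0,-11,0,-1.5,-15,0,0,0,-15,0,-1.8,-19,0,0,0,-17,0,-2,-23,0,0,0,-19,0,-2,-26,0,0,0,-19,0,-2,-28,0,0,0,-19,0]'; python3 -m handwheel '[0,0,-1,0,0,0,0,0,0,-3,0,0,0,0,0,0,-5,0,0,0,0,0,0,-7,0,0,0,0,0,0,-8.5,0,0,0,0,0,0,-9.5,0,0,0,0,0,0,-9.5,0,0,0,0,0,0,-9.5,0,0,0,0]'; python3 -c "from h import *;st()"
```

```text
t: 4.07
eef_pos: [0.5488, -0.0263, 0.1195]
tool_rot: [-0.003, 0.837, 0.548, -0.01]
contact_force: [0.2, -1.1, -6.0]
gripper_width: 0.534
t: 4.73
eef_pos: [0.5489, -0.0262, 0.0244]
tool_rot: [-0.003, 0.837, 0.548, -0.01]
contact_force: [0.7, -0.9, -6.1]
gripper_width: 0.537
t 4.73 mm [548.9 -26.2  24.4] jaw yaw -23.6 zz -0.9998 F [ 0.69 -0.93 -6.08] g 0.537 q [-0.38  0.61  0.41  2.01 -0.39  0.62 -0.13]
```

```bash
python3 -m handwheel '[0,0,-0.6,0,0,0,0,0,0,-1.1,0,0,0,0,0,0,-1.5,0,0,0,0,0,0,-1.8,0,0,0,0,0,0,-1.8,0,0,0,0]';  python3 -m handwheel '[0,0,-0.2,0,0,0,0,0,0,-0.3,0,0,0,0,0,0,-0.3,0,0,0,0]'; python3 -c "from h import *;st()"
```

```text
t: 5.15
eef_pos: [0.5486, -0.0261, 0.0059]
tool_rot: [-0.004, 0.837, 0.548, -0.01]
contact_force: [-0.7, 0.2, -6.0]
gripper_width: 0.531
t: 5.4
eef_pos: [0.5488, -0.0261, 0.0035]
tool_rot: [-0.004, 0.837, 0.548, -0.01]
contact_force: [-1.6, -0.2, -0.2]
gripper_width: 0.532
t 5.4 mm [548.8 -26.1   3.5] jaw yaw -23.6 zz -0.9998 F [-1.63 -0.24 -0.17] g 0.532 q [-0.36  0.64  0.38  2.01 -0.41  0.59 -0.11]
```

Tin 1 is down on the mat and weighs about 6.2 N. I'll release it and go for the second tray tin at (487,266).

```bash
python3 -m handwheel '[0,0,0,0,0,0,0.75,0,0,0,0,0,0,0.75,0,0,0,0,0,0,0.75,0,0,3,0,0,0,0.75,0,0,7,0,0,0,0.75,0,0,10,0,0,0,0.75]'; python3 -m handwheel '[-0.8,4,0,0,-1.2,4,0.75,-1.8,8,0,0,-1.2,8,0.75,-2.7,12,0,0,-1.2,12,0.75,-3.5,16,0,0,-1.2,16,0.75,-4.4,20,0,0,-1.2,19.5,0.75,-5.3,24,0,0,-1.2,19.5,0.75,-6.1,28,0,0,-1.2,19.5,0.75,-6.1,29.2,0,0,-1.2,19.5,0.75]';python3 -c "from h import *;st()"
```

```text
t: 5.9
eef_pos: [0.5492, -0.0266, 0.1054]
tool_rot: [-0.003, 0.837, 0.547, -0.01]
contact_force: [1.4, -0.5, 0.9]
gripper_width: 0.75
t: 6.57
eef_pos: [0.4858, 0.2735, 0.1056]
tool_rot: [0.003, 0.729, 0.684, -0.0]
contact_force: [-0.1, 0.3, -0.2]
gripper_width: 0.751
t 6.57 mm [485.8 273.5 105.6] jaw yaw -3.6 zz -1.0 F [-0.11  0.26 -0.2 ] g 0.751 q [-0.92  0.46  0.37  1.97 -0.23  0.75 -0.47]
```

```bash
python3 -m handwheel '[0.1,-0.7,-2,0,0,0,0.75,0.1,-0.7,-5,0,0,0,0.75,0.1,-0.7,-7,0,0,0,0.75,0.1,-0.7,-8.5,0,0,0,0.75,0.1,-0.7,-9.3,0,0,0,0.75,0.1,-0.7,-9.7,0,0,0,0.75,0.1,-0.7,-9.7,0,0,0,0.75]'; python3 -m handwheel '[0,0,0,0,0,0,0,0,0,0,0,0,0,0,0,0,0,0,0,0,0,0,0,0,0,0,0,0,0,0,0,0,0,0,0]' 50; python3 -m handwheel '[0,0,1,0,0,0,0,0,0,3,0,0,0,0,0,0,6,0,0,0,0,0,0,9,0,0,0,0,0,0,11,0,0,0,0,0,0,11.5,0,0,0,0,0,0,11.5,0,0,0,0,0,0,11.5,0,0,0,0]'; for i in 1 2 3; do python3 -m handwheel '[0,0,0,0,0,0,0,0,0,0,0,0,0,0]' | grep -e force ; done;  python3 -c "from h import *;st()"
```

```text
t: 7.15
eef_pos: [0.4869, 0.2663, 0.0084]
tool_rot: [0.003, 0.729, 0.684, -0.0]
contact_force: [0.5, 0.5, -0.1]
gripper_width: 0.754
t: 7.57
eef_pos: [0.488, 0.2666, 0.0095]
tool_rot: [0.003, 0.729, 0.684, 0.001]
contact_force: [0.1, -1.3, 7.6]
gripper_width: 0.531
t: 8.23
eef_pos: [0.487, 0.2664, 0.1237]
tool_rot: [0.003, 0.729, 0.684, 0.0]
contact_force: [0.2, 0.5, -4.5]
gripper_width: 0.532
contact_force: [0.4, 0.5, -4.3]
contact_force: [-0.4, -0.4, -3.8]
contact_force: [-1.1, 1.0, -4.6]
t 8.73 mm [484.4 264.9 120.1] jaw yaw -3.6 zz -1.0 F [-1.06  0.97 -4.61] g 0.529 q [-0.92  0.44  0.39  1.97 -0.22  0.79 -0.47]
```

```bash
python3 -m handwheel '[-0.3,-3,0,0,0,-3,0,-0.8,-7,0,0,0,-7,0,-1.2,-11,0,0,0,-11,0,-1.6,-15,0,0,0,-15,0,-2,-19,0,0,0,-18,0,-2.4,-23,0,0,0,-20,0,-2.9,-26,0,0,0,-20,0,-2.9,-27.2,0,0,0,-20,0]'; python3 -m handwheel '[0,0,-1,0,0,0,0,0,0,-3,0,0,0,0,0,0,-5,0,0,0,0,0,0,-7,0,0,0,0,0,0,-8.5,0,0,0,0,0,0,-9.4,0,0,0,0,0,0,-9.6,0,0,0,0,0,0,-9.6,0,0,0,0]'; python3 -c "from h import *;st()"
```

```text
t: 9.4
eef_pos: [0.4537, -0.0122, 0.1203]
tool_rot: [0.002, 0.839, 0.545, -0.005]
contact_force: [-0.3, -0.3, -5.1]
gripper_width: 0.532
t: 10.07
eef_pos: [0.4537, -0.0117, 0.0237]
tool_rot: [0.002, 0.838, 0.545, -0.005]
contact_force: [-0.3, -1.2, -2.9]
gripper_width: 0.531
t 10.07 mm [453.7 -11.7  23.7] jaw yaw -24.0 zz -0.9999 F [-0.32 -1.22 -2.92] g 0.531 q [-0.46  0.5   0.41  2.24 -0.41  0.48 -0.14]
```

Expected contact is at TCP z ≈ 8.5. Set it down, release and rise, then move to tin_c at (638,61), whose 46 mm axis runs along world x.

```bash
python3 -m handwheel '[0,0,-0.6,0,0,0,0,0,0,-1.0,0,0,0,0,0,0,-1.3,0,0,0,0,0,0,-1.4,0,0,0,0,0,0,-1.4,0,0,0,0]';  python3 -m handwheel '[0,0,-0.15,0,0,0,0,0,0,-0.3,0,0,0,0,0,0,-0.3,0,0,0,0]'; python3 -c "from h import *;st()"
```

```text
t: 10.48
eef_pos: [0.4536, -0.0117, 0.0097]
tool_rot: [0.002, 0.838, 0.545, -0.005]
contact_force: [0.3, 0.7, -4.1]
gripper_width: 0.53
t: 10.73
eef_pos: [0.4538, -0.0117, 0.0083]
tool_rot: [0.001, 0.839, 0.545, -0.004]
contact_force: [-8.3, 0.5, 25.0]
gripper_width: 0.53
t 10.73 mm [453.8 -11.7   8.3] jaw yaw -24.0 zz -1.0 F [-8.3   0.54 24.98] g 0.53 q [-0.43  0.53  0.38  2.24 -0.43  0.45 -0.12]
```

```bash
python3 -m handwheel '[0,0,0.1,0,0,0,0.75,0,0,0.1,0,0,0,0.75,0,0,0.1,0,0,0,0.75,0,0,3,0,0,0,0.75,0,0,7,0,0,0,0.75,0,0,10,0,0,0,0.75]'; python3 -m handwheel '[3,1,0,0,0,4,0.75,7,3,0,0,0,8,0.75,11,4,0,0,0,13,0.75,15,6,0,0,0,18,0.75,18,7.2,0,0,0,24,0.75,18.4,7.3,0,0,0,24,0.75,18.4,7.3,-2,0,0,24,0.75]';python3 -c "from h import *;st()"
```

```text
t: 11.23
eef_pos: [0.4537, -0.0122, 0.1098]
tool_rot: [0.001, 0.839, 0.545, -0.005]
contact_force: [0.6, 0.5, -0.1]
gripper_width: 0.753
t: 11.82
eef_pos: [0.643, 0.0626, 0.0924]
tool_rot: [0.004, 0.706, 0.708, -0.001]
contact_force: [0.6, -0.1, -0.3]
gripper_width: 0.747
t 11.82 mm [643.   62.6  92.4] jaw yaw 0.1 zz -1.0 F [ 0.55 -0.12 -0.26] g 0.747 q [-0.48  0.61  0.39  1.76 -0.29  0.82  0.05]
```

```bash
python3 -m handwheel '[-0.5,-0.1,-2,0,0,0,0.75,-0.5,-0.1,-4.5,0,0,0,0.75,-0.5,-0.1,-6.5,0,0,0,0.75,-0.5,-0.1,-7.8,0,0,0,0.75,-0.5,-0.1,-8.4,0,0,0,0.75,-0.5,-0.1,-8.4,0,0,0,0.75]'; python3 -m handwheel '[0,0,0,0,0,0,0,0,0,0,0,0,0,0,0,0,0,0,0,0,0,0,0,0,0,0,0,0,0,0,0,0,0,0,0]' 50; python3 -m handwheel '[0,0,1,0,0,0,0,0,0,3,0,0,0,0,0,0,5,0,0,0,0,0,0,6,0,0,0,0,0,0,6,0,0,0,0,0,0,6,0,0,0,0]'; for i in 1 2 3; do python3 -m handwheel '[0,0,0,0,0,0,0,0,0,0,0,0,0,0]' | grep -e force ; done;  python3 -c "from h import *;st()"
```

```text
t: 12.32
eef_pos: [0.6372, 0.0615, 0.0071]
tool_rot: [0.004, 0.706, 0.708, -0.002]
contact_force: [-0.1, 0.8, -0.5]
gripper_width: 0.751
t: 12.73
eef_pos: [0.6379, 0.0616, 0.0081]
tool_rot: [0.004, 0.706, 0.708, -0.001]
contact_force: [0.7, 0.4, 3.3]
gripper_width: 0.533
t: 13.23
eef_pos: [0.638, 0.0618, 0.0685]
tool_rot: [0.004, 0.706, 0.708, -0.001]
contact_force: [0.2, 0.2, -2.4]
gripper_width: 0.531
contact_force: [0.5, 0.1, -2.1]
contact_force: [0.4, 0.2, -2.5]
contact_force: [0.7, -0.2, -1.5]
t 13.73 mm [635.8  61.7  65.6] jaw yaw 0.1 zz -1.0 F [ 0.75 -0.24 -1.54] g 0.531 q [-0.47  0.64  0.38  1.79 -0.3   0.78  0.06]
```

The hefts are clear: tin 1 about 6.4 N, tin 2 about 4.3 N, tin_c about 2.1 N. So tin_c is the lightest and goes back down on the mat.

```bash
python3 -m handwheel '[0,0,-1.5,0,0,0,0,0,0,-3,0,0,0,0,0,0,-4.3,0,0,0,0,0,0,-5,0,0,0,0,0,0,-5.4,0,0,0,0,0,0,-5.6,0,0,0,0,0,0,-5.7,0,0,0,0,0,0,-5.8,0,0,0,0]'; python3 -c "from h import *;st()"
```

```text
t: 14.4
eef_pos: [0.6363, 0.0617, 0.0081]
tool_rot: [0.003, 0.706, 0.708, -0.003]
contact_force: [-3.7, -0.3, 11.1]
gripper_width: 0.531
t 14.4 mm [636.3  61.7   8.1] jaw yaw 0.1 zz -1.0 F [-3.71 -0.26 11.08] g 0.531 q [-0.44  0.72  0.34  1.8  -0.34  0.68  0.09]
```

```bash
python3 -m handwheel '[0,0,0.1,0,0,0,0.75,0,0,0.1,0,0,0,0.75,0,0,0.1,0,0,0,0.75,0,0,3,0,0,0,0.75,0,0,7,0,0,0,0.75,0,0,11,0,0,0,0.75]'; python3 -m handwheel '[0,0,0,0,0,7,1,-1,-1,0,0,0,14,1,-2,-2,0,0,0,21,1,-3,-3,0,0,0,28,1,-4,-4,0,0,0,35,1,-5,-5,0,0,0,42,1,-6,-6,0,0,0,49,1,-7,-7,0,0,0,56,1]';python3 -c "
from h import *;st()
im=np.hstack([read_camera(n)[v:v+160,u:u+220] for n,u,v in (('top',240,150),('side',230,150))])
cv2.imwrite('pics/t3.png',cv2.resize(im[:,:,::-1],None,fx=1.8,fy=1.8,interpolation=cv2.INTER_CUBIC))"
```

```text
t: 14.9
eef_pos: [0.6355, 0.0615, 0.1188]
tool_rot: [0.003, 0.706, 0.708, -0.004]
contact_force: [1.1, 0.5, 0.7]
gripper_width: 0.749
t: 15.57
eef_pos: [0.5651, -0.0091, 0.1193]
tool_rot: [0.005, 0.288, 0.957, -0.002]
contact_force: [-0.1, 0.2, -0.7]
gripper_width: 0.994
t 15.57 mm [565.1  -9.1 119.3] jaw yaw 56.5 zz -0.9999 F [-0.11  0.25 -0.71] g 0.994 q [-0.23  0.43  0.17  1.94 -0.09  0.77  0.97]
```

View pics/t3.png

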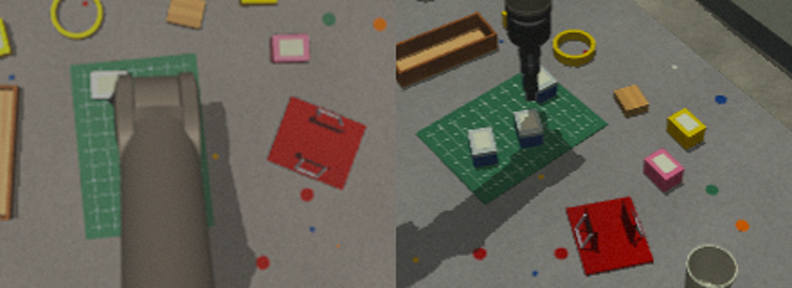

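All three tins stand on the mat in the side crop: (482,143), (528,125) and (545,85). The tray is empty and the carrier is at (610,235). Next, regrip tin 1, the heaviest, by its 62 mm length.

```bash
python3 -m handwheel '[-1,-1,-1,0,0,5,1,-1.6,-1.7,-3,0,0,10,1,-1.6,-1.7,-5.5,0,0,10,1,-1.6,-1.7,-8,0,0,10,1,-1.6,-1.7,-9.8,0,0,10,1,-1.6,-1.7,-10.8,0,0,10,1,-1.6,-1.7,-11.2,0,0,10,1,-1.6,-1.7,-11.2,0,0,10,1]'; python3 -m handwheel '[0,0,0,0,0,0,0,0,0,0,0,0,0,0,0,0,0,0,0,0,0,0,0,0,0,0,0,0]' 60; python3 -c "from h import *;st()"
```

```text
t: 16.33
eef_pos: [0.5483, -0.0275, 0.0067]
tool_rot: [0.004, 0.208, 0.978, -0.002]
contact_force: [-0.6, 0.2, 0.4]
gripper_width: 0.999
t: 16.67
eef_pos: [0.5506, -0.0262, 0.0086]
tool_rot: [0.006, 0.208, 0.978, -0.001]
contact_force: [1.6, 4.6, 6.3]
gripper_width: 0.719
t 16.67 mm [550.6 -26.2   8.6] jaw yaw 66.0 zz -0.9999 F [1.61 4.6  6.3 ] g 0.719 q [-0.15  0.59  0.1   2.02 -0.1   0.53  1.17]
```

```bash
python3 -m handwheel '[0,0,1,0,0,0,0,0,0,3,0,0,0,0,0,0,6,0,0,0,0,0,0,9,0.2,0.6,0.5,0,0,0,11,0.2,0.6,0.5,0,0,0,12,0.2,0.6,0.5,0,0,0,12,0.2,0.6,0.5,0]'; python3 -m handwheel '[-0.3,-2,0,0,0,0,0,-0.5,-6,0,0,0,0,0,-0.8,-10,0,0,0,0,0,-1.1,-14,0,0,0,0,0,-1.4,-18,0,0,0,0,0,-1.7,-22,0,0,0,0,0,-1.9,-25,0,0,0,0,0,-1.9,-26.8,0,0,0,0,0]'; python3 -m handwheel '[0,0,0,0,0,0,0,0,0,0,0,0,0,0]' >/dev/null; python3 -c "from h import *;st()"
```

```text
t: 17.25
eef_pos: [0.5514, -0.0266, 0.1309]
tool_rot: [0.002, 0.204, 0.979, 0.0]
contact_force: [-0.1, -0.2, -6.8]
gripper_width: 0.714
t: 17.92
eef_pos: [0.5289, -0.2995, 0.1288]
tool_rot: [0.0, 0.207, 0.978, -0.001]
contact_force: [0.2, -0.1, -6.6]
gripper_width: 0.714
t 18.08 mm [ 525.9 -301.1  126.4] jaw yaw 65.9 zz -1.0 F [-0.35  0.28 -6.55] g 0.716 q [ 0.27  0.49  0.19  1.83 -0.11  0.84  1.67]
```

```bash
python3 -m handwheel '[0.5,0.7,0,0,0,0.7,0,0.5,0.7,0,0,0,0.7,0,0.5,0.7,-1,0,0,0.7,0,0.5,0.7,-2,0,0,0.7,0,0.5,0.7,-3,0,0,0.7,0,0.5,0.7,-3.5,0,0,0.7,0,0.5,0.7,-3.5,0,0,0.7,0]'; python3 -c "
from h import *;st()
im=np.hstack([read_camera(n)[v:v+100,u:u+100] for n,u,v in (('top',370,180),('side',300,220))])
cv2.imwrite('pics/t4.png',cv2.resize(im[:,:,::-1],None,fx=4,fy=4,interpolation=cv2.INTER_CUBIC));st()"
```

```text
t: 18.67
eef_pos: [0.5296, -0.2933, 0.0893]
tool_rot: [-0.004, 0.203, 0.979, -0.001]
contact_force: [-0.6, 0.0, -6.2]
gripper_width: 0.713
t 18.67 mm [ 529.6 -293.3   89.3] jaw yaw 66.6 zz -1.0 F [-0.56  0.02 -6.23] g 0.713 q [ 0.27  0.54  0.18  1.85 -0.12  0.78  1.67]
t 18.77 mm [ 530.7 -294.1   91. ] jaw yaw 66.5 zz -1.0 F [ 0.64 -0.17 -5.94] g 0.712 q [ 0.27  0.53  0.18  1.84 -0.12  0.78  1.67]
```

View pics/t4.png

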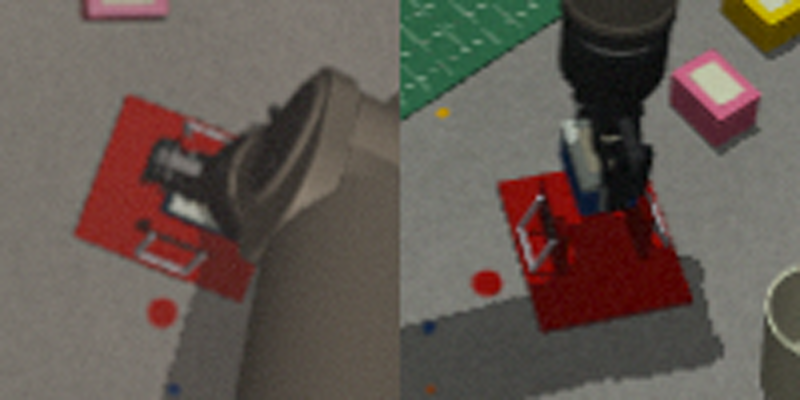

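The tin hangs between the walls in both crops. TCP is (530.7,-294.1), within 1 mm of target. I'll lower it in two steps, with contact expected at z ≈ 13.6.

```bash
python3 -m handwheel '[0,0,-1,0,0,0,0,0,0,-2,0,0,0,0,0,0,-3,0,0,0,0,0,0,-4,0,0,0,0,0,0,-4.5,0,0,0,0,0,0,-4.5,0,0,0,0]'; python3 -c "from h import *;st()"
```

```text
t: 19.27
eef_pos: [0.5295, -0.2935, 0.044]
tool_rot: [-0.004, 0.203, 0.979, -0.001]
contact_force: [0.0, -0.3, -7.6]
gripper_width: 0.711
t 19.27 mm [ 529.5 -293.5   44. ] jaw yaw 66.6 zz -1.0 F [ 0.01 -0.28 -7.61] g 0.711 q [ 0.28  0.6   0.16  1.87 -0.14  0.69  1.68]
```

```bash
python3 -m handwheel '[0.1,0,-0.8,0,0,0,0,0.1,0,-1.6,0,0,0,0,0.1,0,-2.2,0,0,0,0,0.1,0,-2.6,0,0,0,0,0.1,0,-2.8,0,0,0,0,0.1,0,-2.8,0,0,0,0]'; python3 -c "from h import *;st()";python3 -m handwheel '[0,0,-0.1,0,0,0,0,0,0,-0.2,0,0,0,0,0,0,-0.3,0,0,0,0]'; python3 -c "from h import *;st()"
```

```text
t: 19.77
eef_pos: [0.5302, -0.2934, 0.0155]
tool_rot: [-0.005, 0.203, 0.979, -0.001]
contact_force: [0.3, -1.1, -6.0]
gripper_width: 0.714
t 19.77 mm [ 530.2 -293.4   15.5] jaw yaw 66.6 zz -1.0 F [ 0.28 -1.06 -5.97] g 0.714 q [ 0.29  0.65  0.15  1.87 -0.15  0.64  1.69]
t: 20.02
eef_pos: [0.5305, -0.2936, 0.0139]
tool_rot: [-0.004, 0.203, 0.979, -0.001]
contact_force: [-7.1, 3.7, 15.8]
gripper_width: 0.718
t 20.02 mm [ 530.5 -293.6   13.9] jaw yaw 66.5 zz -1.0 F [-7.14  3.69 15.8 ] g 0.718 q [ 0.29  0.65  0.15  1.87 -0.15  0.64  1.69]
```

```bash
python3 -m handwheel '[0,0,0.1,0,0,0,1,0,0,0.1,0,0,0,1,0,0,0.1,0,0,0,1,0,0,2,0,0,0,1,0,0,5,0,0,0,1,0,0,8,0,0,0,1,0,0,11,0,0,0,1]'; python3 -m handwheel '[-1,4,0,0,0,0,1,-2,8,0,0,0,0,1,-3,12,0,0,0,0,1,-4,16,0,0,0,0,1,-5.5,20,0,0,0,0,1,-6.7,24,0,0,0,0,1,-7.7,27,0,0,0,0,1,-7.7,28.2,0,0,0,0,1]';python3 -c "
from h import *;st()
im=read_camera('top')[:,:,::-1];cv2.imwrite('pics/top5.png',im)
H=cv2.cvtColor(np.ascontiguousarray(im),cv2.COLOR_BGR2HSV);h,s,v=cv2.split(H)
r=np.zeros(h.shape,bool);r[212:246,398:436]=1
print(rects('top',r&(s<70)&(v>110),.048,60))
cv2.imwrite('pics/t5.png',cv2.resize(im[190:265,370:470],None,fx=6,fy=6,interpolation=cv2.INTER_CUBIC))"
```

```text
t: 20.6
eef_pos: [0.5305, -0.2937, 0.1253]
tool_rot: [-0.004, 0.203, 0.979, -0.001]
contact_force: [1.0, 0.3, -0.7]
gripper_width: 0.998
t: 21.27
eef_pos: [0.4516, -0.007, 0.1256]
tool_rot: [-0.005, 0.201, 0.98, -0.0]
contact_force: [0.8, -0.3, -0.4]
gripper_width: 1.0
t 21.27 mm [451.6  -7.  125.6] jaw yaw 66.9 zz -1.0 F [ 0.76 -0.26 -0.41] g 1.0 q [-0.22  0.26  0.11  2.17 -0.05  0.72  1.09]
[([419.0, 229.0], [529.2, -293.4], [61.8, 46.6], 66.0)]
```

View pics/t5.png

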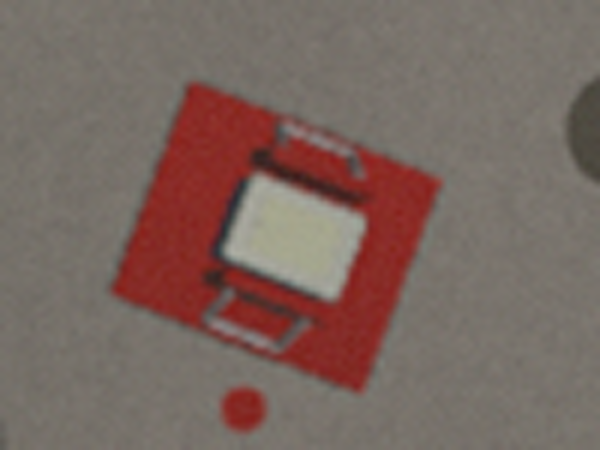

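The first tin is flat between the walls, measured at (529.2,-293.4) with its long axis at 66.0°. Now the middle tin.

```bash
python3 -m handwheel '[0.2,-0.5,0,0,0,-0.9,1,0.2,-0.5,-3,0,0,-0.9,1,0.2,-0.5,-6,0,0,-0.9,1,0.2,-0.5,-8.5,0,0,-0.9,1,0.2,-0.5,-10.5,0,0,-0.9,1,0.2,-0.5,-11.4,0,0,-0.9,1,0.2,-0.5,-11.7,0,0,-0.9,1,0.2,-0.5,-11.7,0,0,-0.9,1]'; python3 -c "from h import *;st()"; python3 -m handwheel '[0,0,0,0,0,0,0,0,0,0,0,0,0,0,0,0,0,0,0,0,0,0,0,0,0,0,0,0]' 60; python3 -c "from h import *;st()"
```

```text
t: 21.98
eef_pos: [0.4552, -0.0123, 0.0086]
tool_rot: [-0.004, 0.208, 0.978, -0.0]
contact_force: [0.0, 0.5, 1.3]
gripper_width: 1.0
t 21.98 mm [455.2 -12.3   8.6] jaw yaw 65.9 zz -1.0 F [0.03 0.45 1.27] g 1.0 q [-0.17  0.49  0.08  2.22 -0.09  0.44  1.13]
t: 22.32
eef_pos: [0.4564, -0.0127, 0.0101]
tool_rot: [-0.003, 0.209, 0.978, 0.0]
contact_force: [-0.1, -0.7, 5.0]
gripper_width: 0.72
t 22.32 mm [456.4 -12.7  10.1] jaw yaw 65.9 zz -1.0 F [-0.11 -0.65  5.01] g 0.72 q [-0.17  0.49  0.08  2.22 -0.09  0.44  1.13]
```

```bash
python3 -m handwheel '[0,0,1,0,0,0,0,0,0,3,0,0,0,0,0,0,6,0,0,0,0,0,0,9,0,0,0,0,0,0,12,0,0,0,0,0,0,14,0,0,0,0,0,0,14,0,0,0,0]'; python3 -m handwheel '[0.7,-3,0,0,0,0,0,1.7,-7,0,0,0,0,0,2.8,-11,0,0,0,0,0,3.8,-15,0,0,0,0,0,4.8,-19,0,0,0,0,0,5.8,-22.5,0,0,0,0,0,6.8,-25.5,0,0,0,0,0,7.2,-27,0,0,0,0,0]'; python3 -m handwheel '[0.3,-1,0,0,0,0,0,0.3,-1,0,0,0,0,0,0.3,-1,0,0,0,0,0]' >/dev/null; python3 -c "from h import *;st()"
```

```text
t: 22.9
eef_pos: [0.4589, -0.0126, 0.155]
tool_rot: [0.001, 0.209, 0.978, 0.002]
contact_force: [0.6, 0.3, -3.3]
gripper_width: 0.72
t: 23.57
eef_pos: [0.5303, -0.2875, 0.1547]
tool_rot: [0.001, 0.211, 0.977, 0.001]
contact_force: [0.6, -1.0, -3.5]
gripper_width: 0.711
t 23.82 mm [ 532.5 -297.2  153.9] jaw yaw 65.6 zz -1.0 F [-0.33 -0.14 -4.39] g 0.716 q [ 0.23  0.46  0.24  1.8  -0.14  0.9   1.67]
```

```bash
python3 -m handwheel '[-0.1,0.3,0,0,0,0.4,0,-0.1,0.3,-1,0,0,0.4,0,-0.1,0.3,-3,0,0,0.4,0,-0.1,0.3,-5,0,0,0.4,0,-0.1,0.3,-6.5,0,0,0.4,0,-0.1,0.3,-7.5,0,0,0.4,0,-0.1,0.3,-7.8,0,0,0.4,0,-0.1,0.3,-7.8,0,0,0.4,0]'; python3 -c "from h import *;st()"
```

```text
t: 24.48
eef_pos: [0.531, -0.2932, 0.0751]
tool_rot: [-0.0, 0.207, 0.978, 0.001]
contact_force: [-0.8, -0.1, -4.7]
gripper_width: 0.716
t 24.48 mm [ 531.  -293.2   75.1] jaw yaw 66.1 zz -1.0 F [-0.84 -0.09 -4.71] g 0.716 q [ 0.25  0.56  0.21  1.86 -0.17  0.74  1.7 ]
```

```bash
python3 -m handwheel '[0.1,-0.1,-0.5,0,0,0,0,0.1,-0.1,-1,0,0,0,0,0.1,-0.1,-1.4,0,0,0,0,0.1,-0.1,-1.6,0,0,0,0,0.1,-0.1,-1.6,0,0,0,0]'; python3 -c "from h import *;st()";python3 -m handwheel '[0,0,-0.15,0,0,0,0,0,0,-0.3,0,0,0,0,0,0,-0.4,0,0,0,0]'; python3 -c "from h import *;st()"
```

```text
t: 24.9
eef_pos: [0.5318, -0.2941, 0.0587]
tool_rot: [-0.001, 0.207, 0.978, 0.001]
contact_force: [-0.4, 0.8, -3.9]
gripper_width: 0.719
t 24.9 mm [ 531.8 -294.1   58.7] jaw yaw 66.0 zz -1.0 F [-0.36  0.84 -3.91] g 0.719 q [ 0.25  0.58  0.2   1.86 -0.17  0.72  1.71]
t: 25.15
eef_pos: [0.532, -0.2942, 0.0551]
tool_rot: [-0.001, 0.208, 0.978, 0.001]
contact_force: [-2.6, 2.6, 10.1]
gripper_width: 0.717
t 25.15 mm [ 532.  -294.2   55.1] jaw yaw 66.0 zz -1.0 F [-2.56  2.64 10.14] g 0.717 q [ 0.25  0.59  0.2   1.86 -0.17  0.71  1.71]
```

Seated exactly at the predicted height of 55.1 mm. Release, rise, back off and check.

```bash
python3 -m handwheel '[0,0,0.1,0,0,0,1,0,0,0.1,0,0,0,1,0,0,0.1,0,0,0,1,0,0,1.5,0,0,0,1,0,0,4,0,0,0,1,0,0,8,0,0,0,1,0,0,11,0,0,0,1]'; python3 -m handwheel '[-1,4,0,0,0,0,1,-2,8,0,0,0,0,1,-3,12,0,0,0,0,1,-4,16,0,0,0,0,1,-5.5,20,0,0,0,0,1,-6.7,24,0,0,0,0,1,-7.7,28,0,0,0,0,1,-7.7,32,0,0,0,0,1]';python3 -m handwheel '[-2,4,0,0,0,0,1,-4,8,0,0,0,0,1,-5,12,0,0,0,0,1,-5,16,0,0,0,0,1,-5,20,0,0,0,0,1,-5,22,0,0,0,0,1,-5,22,0,0,0,0,1]';python3 -c "
from h import *;st()
im=read_camera('top')[:,:,::-1];sd=read_camera('side')[:,:,::-1];cv2.imwrite('pics/top6.png',im)
H=cv2.cvtColor(np.ascontiguousarray(im),cv2.COLOR_BGR2HSV);h,s,v=cv2.split(H)
r=np.zeros(h.shape,bool);r[208:246,398:440]=1
print(rects('top',r&(s<70)&(v>110),.088,60))
r[:]=0;r[180:300,270:360]=1
print(rects('top',r&(s<60)&(v>125),.043,60))
cv2.imwrite('pics/t6.png',np.hstack([cv2.resize(im[130:290,260:500],None,fx=1.66,fy=2.5/1.5,interpolation=cv2.INTER_CUBIC)[:266,:398],cv2.resize(sd[140:300,230:470],None,fx=1.66,fy=2.5/1.5,interpolation=cv2.INTER_CUBIC)[:266,:398]]))"
```

```text
t: 25.73
eef_pos: [0.5323, -0.2945, 0.1674]
tool_rot: [-0.0, 0.208, 0.978, 0.001]
contact_force: [0.5, -0.1, 1.2]
gripper_width: 0.999
t: 26.4
eef_pos: [0.4531, 0.0267, 0.1678]
tool_rot: [-0.0, 0.208, 0.978, 0.001]
contact_force: [1.1, 0.8, -0.5]
gripper_width: 1.001
t: 26.98
eef_pos: [0.4027, 0.2534, 0.1686]
tool_rot: [0.0, 0.204, 0.979, 0.003]
contact_force: [-0.6, -0.1, 0.1]
gripper_width: 1.0
t 26.98 mm [402.7 253.4 168.6] jaw yaw 66.4 zz -1.0 F [-0.57 -0.07  0.12] g 1.0 q [-0.64  0.23 -0.06  2.08  0.01  0.82  0.45]
[([422.0, 229.0], [529.0, -293.3], [61.9, 45.3], 66.8), ([428.0, 211.0], [575.8, -311.9], [67.6, 26.4], 88.7)]
[([300.0, 196.0], [635.8, 61.9], [60.5, 45.6], 88.7)]
```

View pics/t6.png

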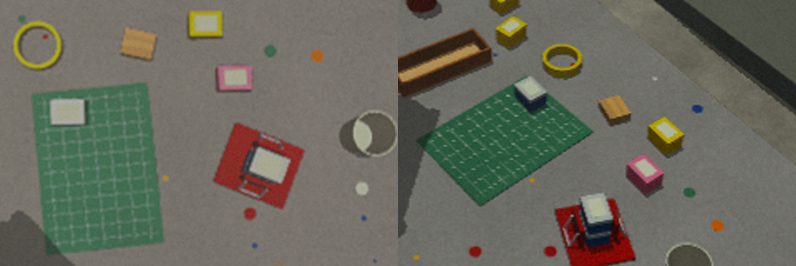

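The two tins are stacked square in the carrier (side crop (597,220)). The top lid is at (529.0,-293.3), within 0.3 mm and 1° of the tin below. The lightest is on the mat at crop (68,111), and the other objects look untouched.

```bash
python3 -c "from station import *;print(hand_in())"
```

```text
the job is handed in; nothing more can be done
None
```

The carrier is packed as asked, and I handed the job in at about 27 s of the 72 s allowed. `hand_in()` gives no verdict.

- **Hefting:** I moved both tray tins onto the mat, weighed them on the way, then lifted and reset the tin already there.

| Tin | Reading | Rank | Where it ended |
|---|---|---|---|
| Tray tin that was farther from the robot | about 6.4 N (0.65 kg) | heaviest | carrier, bottom |
| Tray tin that was nearer the robot | about 4.3 N (0.44 kg) | middle | carrier, on top |
| tin_c | about 2.1 N (0.2 kg) | lightest | mat |

- **Last checks:** The bottom tin was measured at (529.2, -293.4) mm with yaw 66.0°, and the top tin at (529.0, -293.3) mm with yaw 66.8°. tin_c stands on the mat about 2 mm from where it started. In the last pictures the cup, tape and stamp block looked unmoved. Only the edge of the tumbler was in view, but the arm never went near it.
- **Not perfect:**
  - Single force readings scattered by about ±0.6 N, well below the gaps between the tins.
  - The arm overshot by up to 10 mm after fast moves. I corrected this before most grasps and both packings, but on the first grasp the fingertips seem to have lightly touched the tray floor.
  - The highest force I saw on the tool was about 26 N, while setting down the middle tin. I only read forces at the end of each call.

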